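# Close and lock the belt cover of a potter's wheel

### The job

The belt cover on top of the tabletop potter's wheel has been left part open. Push it fully shut with the fingertips, away from the robot's side of the machine, until it stops; then set a fingertip in the slot of the round dial beside it and turn the dial a full quarter turn clockwise (seen from above) to its stop, so that its tongue swings behind the cover and locks it. Turn the dial by its slot, do not push the tongue itself, and leave the pots and tools lying about where they are.

Things in the scene. Friction and masses are not known exactly. Their poses are not given: they have to be found in the camera images.
- wheel: The potter's wheel, fixed: a white housing 400 (x) by 380 mm (y), deck 100 mm above the table. Origin at table height, 175 mm behind its front edge (robot's side), mid-width; x points front to back, z up; yaw up to 0.35 rad. On the deck: wheelhead (200 mm across, top 147 mm above the table, centre x +150), cover in front of it (y -55 to +125), dial at the front right (x -70, y -115).
- flange (a point): Middle of the front face of the cover's upright flange, 19 mm above the deck. The cover is an aluminium plate, 100 (x) by 180 mm (y), top 8 mm above the deck, between rails 10 mm high; along its front edge stands the flange, 6 mm thick, its top 36 mm above the deck. Push this face along the wheel's +x to shut the cover. Axes as the wheel's.
- panel (a joint): How far the cover is open, m: 0 = fully shut against its stop, 0.06 = fully open (slid along the wheel's -x). It starts 0.03 to 0.055 open, slides with some 2.5 N of friction and stays where it is left.
- dial (a point): Round cam dial, dark steel and grey, 104 mm across, axis vertical. A straight slot 40 mm wide, 18 mm deep, open at both ends, runs across it along its own x, between two half-moon cheeks. Origin on the axis at the slot's floor, 120 mm above the table (cheek tops 138); z up. A shut fingertip in the slot, some 30 mm from the axis, turns it by pushing a cheek's inner wall.
- cam (a joint): Angle of the dial, rad: 0 = open (tongue along the wheel's -x), growing clockwise from above to 1.571 = locked, at its stop (tongue along the wheel's +y, just in front of the flange). Starts at 0 to 0.3, turns against 0.1 N m of friction, stays where left. The tongue strikes the flange's end if the cover is open. The dial's slot lies along the tongue.
- tongue_tip (a point): Middle of the free end of the dial's flat steel tongue, 14 mm wide and 8 mm thick, 14 mm above the deck, 85 mm from the dial's axis.
- whistle: Clay whistle, 72 mm across and 44 mm high, with a short mouthpiece, standing on the wheelhead; leave alone. Origin under its centre.
- loop_tool: Wooden-handled loop tool, 148 mm long, 10 mm high, lying on the deck at its left edge, left of the cover; leave alone. Origin near its middle, underside.
- tea_bowl: White bowl, 90 mm across, 65 mm high, on the table right of the wheel; leave alone. Origin under its centre.
- cup: Clay cup, 72 mm across, 80 mm high, on the table right of the wheel; leave alone. Origin under its centre.
- glaze_jar: White jar, 60 mm across, 85 mm high, on the table left of the wheel; leave alone. Origin under its centre.
- brush: Flat brush, about 200 mm long, lying on the table left of the wheel; leave alone. Origin at its middle, underside.

How it is judged:
By the outcome, as a careful person would: the job done as asked, in the order asked, and still so for the second after the job is handed in, with the robot touching nothing.
It also fails if it takes over 45 s, if anything falls off the work surface, if the arm or the gripper's body presses on something with over 40 N, if the wrist force passes 120 N, or if a joint passes its speed limit or range.

### The arm

A 7-joint arm with a two-finger parallel gripper is mounted at the origin on the work surface. World frame = base frame: x ahead of the robot, y to its left, z up, the work surface at z = 0. Lengths are in m, angles in rad, forces in N, time in s.
With the tool pointing down it reaches from about 0.35 to 0.9 m from the base axis. Payload 8.1 kg.
Tool frame: the origin (TCP) lies between the finger pads; the fingertips stand 17 mm ahead of it and the grasp point (between the pads) lies 2 mm behind it; z points along the fingers, y is the line along which they close (so a half turn about z gives the same grasp; the last joint's range is limited). The gripper opens to 92 mm and grips with 3 to 60 N. Pads are 19 mm wide; open, the fingers measure 130 mm over their backs; the gripper's body (75 mm by 190 mm) begins 47 mm behind the grasp point.
Start: joints at [1.008, 0.434, 0.025, 1.573, -0.012, 1.134, -0.075], TCP at [0.277, -0.56, 0.244] pointing down, gripper open.
Joint ranges: [-2.62, 2.62], [-0.44, 2.09], [-1.27, 1.32], [0.08, 2.57], [-1.32, 4.46], [0.12, 2], [-2.74, 2.74]. Speed limits (rad/s): [2.22, 2.22, 3.01, 3.01, 3.14, 3.14, 3.14].

### API

Orientations are given as a rotation vector (axis times angle).
In Python, from cell import observe, get_image, calibration, sign_off, look_for, regions_of, landmark_of gives the robot as it stands.
- The arm moves only by the tool jog_arm, never from a script. Its argument "plan" is a list of rows, each an object with "offset": the shift along the tool's x, y, z normalised to -1 to 1, where 1 is 0.15 m, a list of three; "twist": the turn, a rotation vector about the tool's x, y, z normalised to -1 to 1, where 1 is 2 pi rad, a list of three; "fingers": the gripper command: -1 is shut, 1 is fully open, values between are in proportion. In form: [{"offset": [x, y, z], "twist": [ax, ay, az], "fingers": fingers}, ...]. A call has 1 to 20 rows; each row is the pose to reach, as a shift and turn from the pose commanded when the call began, along the tool's axes at that moment, turning the shorter way round; what a row does not reach only later rows make up. A row lasts 1/8 s, in which the tool goes at most 62.5 mm and 10.7 degrees, less where a joint would pass 70% of its speed; a pose out of reach is approached as far as the arm can. A call with a number of a shift or a turn outside -1 to 1 is refused whole. A call with a gripper value outside its range is refused whole. The fingers move at their own pace and stop on an object; "newtons" is the grip in N (left out, the last holds). Time passes only in rows, so rows that repeat a pose let the fingers close. It gives the time, the measured TCP pose, the force, the opening and the grip force at its end, in the units of the state.
- observe(): the state, without advancing time (a new reading comes with each control period).
- get_image(name): name is "side" or "top" or "wrist"; returns the picture (420x560x3 uint8, red, green, blue); there is no depth.
- calibration(name): a dict with "fov_y" (degrees; the focal length in pixels is half the picture's height over the tangent of half this angle, whatever the lens; pixels are square), "cx", "cy" (the principal point, pixels), "k1" (the pictures are not rectified: a ray, as slopes to the right and down, at radius r is drawn at 1 + k1 r^2 times it, then the intrinsics apply), "position" and "attitude" of the camera in the world. Camera axes: x right, y down, z forward; pixel columns grow to the right and rows downward; lengths in m; the calibration is good to about 2 mm. A picture is of the moment at which its call begins: read the wrist's pose just before it. calibration takes no time and is no camera call; for the wrist camera it gives the pose at the moment of the call.
- sign_off(): hands the job in; it is judged then, once.
Trained networks look in the newest picture that a camera, given by its name, has taken for a name from the list of things; names that differ only in an ending like _2 or _b are one class to them, and where a whole thing is asked for, a point or a joint stands for the part that bears it (a point fixed in the world has none). Each returns a list of dicts, best first, with "conf" (0 to 1); they miss things now and then, are a little off and sometimes report something else, mostly with a low value. They report only what shows in the picture. A call takes as long as a camera call.
- look_for(thing, camera): "box" ([left, top, width, height] as shares, 0 to 1, of the picture: columns of its width, rows of its height, round what is visible of it).
- regions_of(thing, camera): "region" (420x560 bool, what is visible of it) and "box" ([left, top, width, height] as shares, 0 to 1, of the picture: columns of its width, rows of its height, round what is visible of it).
- landmark_of(thing, camera): "at" ([row, column] as shares, 0 to 1, of the picture: columns of its width, rows of its height: a listed point, or the origin of a listed thing).
The state is a dict: "clock": time; "joints": joint angles; "dq": joint speeds; "joint_efforts": joint torques, N m; "position": TCP position; "ee_rot": TCP orientation; "force": force on the tool from outside, world axes, zero at the start; "ft_torque": the same for the moment, N m; "width": opening from 0.0 (shut) to 1.0 (fully open); "gripper_force": force on a finger pad.
Only numpy, scipy, OpenCV 4.12 (cv2) and the standard library are available. Lean on these libraries where they do the work, as an engineer would, in place of code of your own. Each camera call takes 0.05 s, during which the arm holds its last target. There are 200 camera calls.

## Working session

There is one attempt and no reset: what is moved stays moved. The work goes in short steps, Python scripts to look and compute and a tool call to move; the robot and the scene stay as the last step left them, time stands still between calls to the robot, and variables do not carry over. Pictures are saved under pics/ and viewed, at most 10 in all, crops included, and the job is handed in when it is done.

Besides the shell and the picture viewer there is one more tool, called in YAML: its name, and indented under it one key for each argument. jog_arm: Moves the arm, as the interface text tells. Scaled input: -1 to 1 covers 0.15 m each way for a shift and 2 pi rad each way for a turn. Its arguments: {"type":"object","properties":{"plan":{"type":"array","items":{"type":"object","properties":{"offset":{"type":"array","items":{"type":"number","minimum":-1,"maximum":1}},"twist":{"type":"array","items":{"type":"number","minimum":-1,"maximum":1}},"fingers":{"type":"number"}}}},"newtons":{"type":"number"}},"required":["plan"]}

```bash
mkdir -p pics
cat > h.py <<'E'
import numpy as np, cv2
from scipy.spatial.transform import Rotation as R
from cell import *
def ray(c,at):
    k=calibration(c); f=210/np.tan(np.radians(k["fov_y"])/2)
    u=np.array([(at[1]*560-k["cx"])/f,(at[0]*420-k["cy"])/f]); s=u.copy()
    for _ in range(30): s=u/(1+k["k1"]*(s@s))
    A=np.array(k["attitude"],float)
    M=A if A.shape==(3,3) else R.from_rotvec(A).as_matrix()
    return np.array(k["position"]),M@np.array([s[0],s[1],1])
def onz(c,at,z):
    p,d=ray(c,at); return p+d*(z-p[2])/d[2]
def save(c,n):
    im=get_image(c); cv2.imwrite(f"pics/{n}.png",im[:,:,::-1]); return im
E
python3 - <<'E'
from h import *
print(observe()); 
for c in("top","side"):
    save(c,c+"0"); print(c,calibration(c))
    for t,z in(("wheel",0),("flange",.119),("dial",.12),("tongue_tip",.114),("whistle",.147)):
        for r in landmark_of(t,c)[:2]: print(t,round(r["conf"],2),np.round(r["at"],3),onz(c,r["at"],z).round(4))
E
```

```text
{'clock': 0.0, 'joints': array([ 1.0084005 ,  0.43522757,  0.02499598,  1.5740503 , -0.01156171,
        1.13398978, -0.07512835]), 'dq': array([-2.96740877e-04, -7.21007707e-04, -1.86392976e-04,  2.41553885e-04,
       -2.91408413e-05,  6.46798690e-04,  1.69949213e-03]), 'joint_efforts': array([ 2.02876501e-03, -6.67855954e+01,  9.85342786e-01, -3.14450955e+01,
       -6.08766871e-02,  4.32056480e-02,  1.34619095e-04]), 'position': array([ 0.27708053, -0.55971487,  0.24296048]), 'ee_rot': array([-3.05757246e+00, -7.15416073e-01,  8.24734574e-04]), 'force': array([ 0.47451751, -0.07225785,  0.74628748]), 'ft_torque': array([0.07193182, 0.0367973 , 0.01862057]), 'gripper_force': 0.0, 'width': 1.0023564770164275}
top {'fov_y': 55.73815282770576, 'cx': 284.0080825648974, 'cy': 206.45959894420375, 'k1': -0.023504153815831652, 'position': array([0.51661484, 0.0162605 , 0.93362182]), 'attitude': array([-2.18466591,  2.19569559, -0.0875526 ])}
wheel 0.9 [0.45  0.546] [ 0.623  -0.0439  0.    ]
flange 0.91 [0.549 0.537] [ 0.5246 -0.0257  0.119 ]
dial 0.77 [0.495 0.66 ] [ 0.5703 -0.1675  0.12  ]
tongue_tip 0.84 [0.584 0.66 ] [ 0.4936 -0.1673  0.114 ]
whistle 0.6 [0.313 0.522] [ 0.7233 -0.009   0.147 ]
side {'fov_y': 57.38784673816431, 'cx': 276.3874180606394, 'cy': 199.53455644222512, 'k1': -0.09873001420176838, 'position': array([0.53234949, 0.57516502, 0.63264869]), 'attitude': array([-0.05426475,  2.87662309, -1.2204282 ])}
wheel 0.57 [0.5  0.44] [ 0.6261 -0.0424  0.    ]
flange 0.61 [0.408 0.521] [ 0.525  -0.0412  0.119 ]
flange 0.26 [0.726 0.375] [0.6449 0.2772 0.119 ]
dial 0.96 [0.32  0.486] [ 0.5713 -0.173   0.12  ]
tongue_tip 0.85 [0.338 0.554] [ 0.4831 -0.1551  0.114 ]
tongue_tip 0.41 [0.412 0.524] [ 0.5204 -0.0425  0.114 ]
whistle 0.58 [0.398 0.333] [ 0.736  -0.0136  0.147 ]
```

View pics/top0.png

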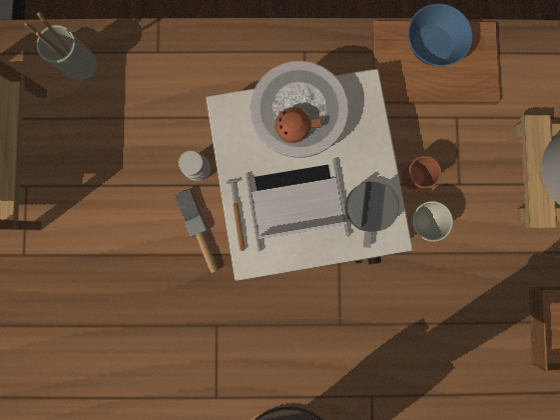

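View pics/side0.png

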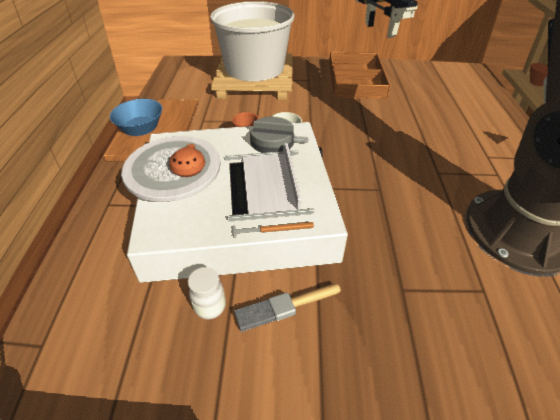

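The top view shows the housing with deck corners at about (207,97), (379,70), (411,250) and (235,279). The flange is near (300,231), the dial at (373,206) and the tongue end at (370,245). The side view agrees: the cover is part open and the tongue points toward the robot.

Run:
```python
from h import *
c=np.array([onz("top",(v/420,u/560),.1) for u,v in((207,97),(379,70),(411,250),(235,279))])[:,:2]
print(c.round(4))
fl,fr,br,bl=c[3],c[2],c[1],c[0]
ax=(bl-fl)+(br-fr); ay=(fl-fr)+(bl-br)
y1=np.arctan2(ax[1],ax[0]); y2=np.arctan2(-ay[0],ay[1]); yaw=(y1+y2)/2
X=np.array([np.cos(yaw),np.sin(yaw)]);Y=np.array([-X[1],X[0]])
ctr=c.mean(0); o=ctr-.025*X
print("yaw",y1,y2,"size",np.linalg.norm(ax)/2,np.linalg.norm(ay)/2,"origin",o,"dial",o-.07*X-.115*Y)
for n,p in(("fl",(.5246,-.0257)),("fl2",(.525,-.041)),("tip",(.4936,-.1673)),("tip2",(.4831,-.1551)),("dial",(.5708,-.170))): print(n,((np.array(p)-o)@X).round(4),((np.array(p)-o)@Y).round(4))
```

```text
[[ 0.8118  0.1723]
 [ 0.8713 -0.1997]
 [ 0.4824 -0.2581]
 [ 0.4247  0.1107]]
yaw 0.15332556098095715 0.15690909273967074 size 0.3925990294733477 0.37501314997131163 origin [ 0.62286675 -0.04755736] dial [ 0.57147426 -0.17199132]
fl -0.0937 0.0368
fl2 -0.0957 0.0216
tip -0.1462 -0.0983
tip2 -0.1547 -0.0847
dial -0.0704 -0.1129
```

jog_arm:
  plan:
    - {"offset": [0.91,-0.85,0],"twist": [0,0,0],"fingers": -1}
    - {"offset": [0.91,-0.85,0],"twist": [0,0,0],"fingers": -1}
    - {"offset": [0.91,-0.85,0],"twist": [0,0,0],"fingers": -1}
    - {"offset": [0.91,-0.85,0],"twist": [0,0,0],"fingers": -1}
  newtons: 40

```text
clock: 1.1
position: [0.3456, -0.3806, 0.2441]
ee_rot: [-3.055, -0.727, -0.002]
force: [-0.9, -0.8, -0.0]
width: 0.618
gripper_force: 0.0
```

jog_arm:
  plan:
    - {"offset": [0.91,-0.85,0],"twist": [0,0,0],"fingers": -1}
    - {"offset": [0.91,-0.85,0],"twist": [0,0,0],"fingers": -1}
    - {"offset": [0.91,-0.85,0],"twist": [0,0,0],"fingers": -1}
    - {"offset": [0.91,-0.85,0],"twist": [0,0,0],"fingers": -1}

```text
clock: 1.6
position: [0.4107, -0.2068, 0.2441]
ee_rot: [-3.056, -0.727, -0.002]
force: [0.3, -0.4, -0.6]
width: 0.176
gripper_force: 0.0
```

jog_arm:
  plan:
    - {"offset": [0.91,-0.85,0],"twist": [0,0,-0.2015],"fingers": -1}
    - {"offset": [0.91,-0.85,0],"twist": [0,0,-0.2015],"fingers": -1}
    - {"offset": [0.91,-0.85,0],"twist": [0,0,-0.2015],"fingers": -1}
    - {"offset": [0.91,-0.85,0],"twist": [0,0,-0.2015],"fingers": -1}
    - {"offset": [0.91,-0.85,0],"twist": [0,0,-0.2015],"fingers": -1}
    - {"offset": [0.91,-0.85,0],"twist": [0,0,-0.2015],"fingers": -1}
    - {"offset": [0.91,-0.85,0],"twist": [0,0,-0.2015],"fingers": -1}
    - {"offset": [0.91,-0.85,0],"twist": [0,0,-0.2015],"fingers": -1}
    - {"offset": [0.91,-0.85,0],"twist": [0,0,-0.2015],"fingers": -1}

```text
clock: 2.72
position: [0.4748, -0.0366, 0.2437]
ee_rot: [2.048, 2.382, -0.0]
force: [-0.1, 0.1, -0.1]
width: 0.002
gripper_force: 0.0
```

Run:
```python
from h import *
s=observe(); print(s["position"],s["joints"].round(2)); M=R.from_rotvec(s["ee_rot"]).as_matrix(); print(M.round(3))
save("wrist","w1")
for t,z in(("flange",.119),("dial",.12),("tongue_tip",.114)):
    for r in landmark_of(t,"wrist")[:2]: print(t,round(r["conf"],2),np.round(r["at"],3),onz("wrist",r["at"],z).round(4))
```

```text
[ 0.47478781 -0.0366359   0.24368235] [ 0.36  0.24 -0.48  1.89  0.12  1.04 -0.01]
[[-0.15   0.989  0.   ]
 [ 0.989  0.15  -0.   ]
 [-0.     0.    -1.   ]]
flange 0.84 [0.486 0.606] [ 0.5239 -0.0268  0.119 ]
tongue_tip 0.64 [0.792 0.491] [ 0.4906 -0.1606  0.114 ]
```

View pics/w1.png

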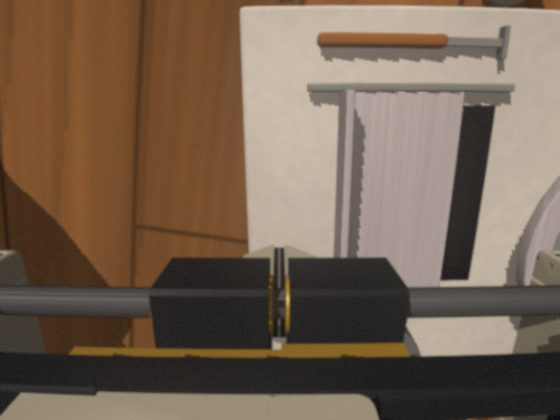

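jog_arm:
  plan:
    - {"offset": [0,0,0.4],"fingers": -1,"twist": [0,0,0]}
    - {"offset": [0,0,0.765],"fingers": -1,"twist": [0,0,0]}
    - {"offset": [0,0,0.765],"fingers": -1,"twist": [0,0,0]}
    - {"offset": [0,0.1,0.765],"fingers": -1,"twist": [0,0,0]}
    - {"offset": [0,0.16,0.765],"fingers": -1,"twist": [0,0,0]}
    - {"offset": [0,0.22,0.765],"fingers": -1,"twist": [0,0,0]}
    - {"offset": [0,0.27,0.765],"fingers": -1,"twist": [0,0,0]}
    - {"offset": [0,0.32,0.765],"fingers": -1,"twist": [0,0,0]}
    - {"offset": [0,0.36,0.765],"fingers": -1,"twist": [0,0,0]}
    - {"offset": [0,0.36,0.765],"fingers": -1,"twist": [0,0,0]}

```text
clock: 4.18
position: [0.5286, -0.0271, 0.1289]
ee_rot: [2.043, 2.387, 0.001]
force: [0.4, -0.3, 0.0]
width: 0.001
gripper_force: 0.0
```

jog_arm:
  plan:
    - {"offset": [0,0.05,0],"fingers": -1,"twist": [0,0,0]}
    - {"offset": [0,0.05,0],"fingers": -1,"twist": [0,0,0]}

```text
clock: 4.42
position: [0.536, -0.026, 0.1289]
ee_rot: [2.043, 2.387, 0.001]
force: [0.6, 0.2, -1.0]
width: 0.002
gripper_force: 0.0
```

Run:
```python
from h import *
save("wrist","w2")
for c in("wrist","top"):
  if c=="top": get_image(c)
  for t,z in(("flange",.119),):
    for r in landmark_of(t,c)[:2]: print(t,round(r["conf"],2),np.round(r["at"],3),onz(c,r["at"],z).round(4))
```

```text
flange 0.59 [0.312 0.519] [ 0.7313 -0.0063  0.119 ]
```

View pics/w2.png

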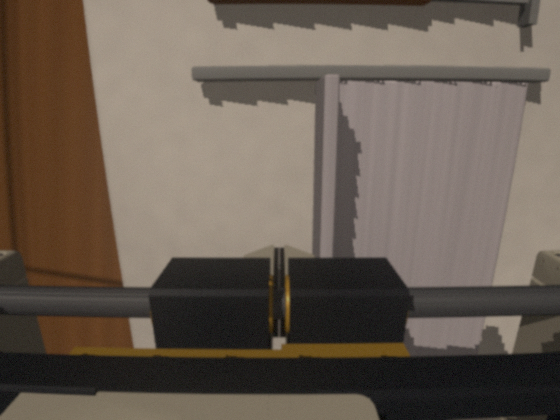

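The fingers are against the flange (around column 320), and almost no black gap shows behind the plate, so it is nearly shut. I'll push on to the stop.

jog_arm:
  plan:
    - {"offset": [0,0.02,0],"fingers": -1,"twist": [0,0,0]}
    - {"offset": [0,0.03,0],"fingers": -1,"twist": [0,0,0]}
    - {"offset": [0,0.03,0],"fingers": -1,"twist": [0,0,0]}

```text
clock: 5.0
position: [0.5399, -0.0255, 0.129]
ee_rot: [2.043, 2.387, -0.0]
force: [-1.6, -0.4, 1.1]
width: 0.009
gripper_force: 0.9
```

jog_arm:
  plan:
    - {"offset": [0,0.02,0],"fingers": -1,"twist": [0,0,0]}
    - {"offset": [0,0.04,0],"fingers": -1,"twist": [0,0,0]}
    - {"offset": [0,0.04,0],"fingers": -1,"twist": [0,0,0]}

```text
clock: 5.38
position: [0.5425, -0.025, 0.1287]
ee_rot: [-2.04, -2.384, 0.009]
force: [-16.9, -2.1, 14.4]
width: 0.002
gripper_force: 8.7
```

jog_arm:
  plan:
    - {"offset": [0,-0.2,0],"fingers": -1,"twist": [0,0,0]}
    - {"offset": [0,-0.2,0],"fingers": -1,"twist": [0,0,0]}
    - {"offset": [0,-0.2,-0.4],"fingers": -1,"twist": [0,0,0]}
    - {"offset": [0,-0.2,-0.5],"fingers": -1,"twist": [0,0,0]}
    - {"offset": [-0.4,0,-0.5],"fingers": -1,"twist": [0,0,0.02]}
    - {"offset": [-0.8,0.2,-0.5],"fingers": -1,"twist": [0,0,0.044]}
    - {"offset": [-1,0.215,-0.5],"fingers": -1,"twist": [0,0,0.044]}
    - {"offset": [-1,0.215,-0.5],"fingers": -1,"twist": [0,0,0.044]}
    - {"offset": [-1,0.215,-0.5],"fingers": -1,"twist": [0,0,0.044]}

```text
clock: 6.5
position: [0.601, -0.167, 0.2035]
ee_rot: [-2.351, -2.083, -0.001]
force: [0.0, -0.3, -0.2]
width: 0.005
gripper_force: 0.0
```

Run:
```python
from h import *
s=observe(); print(s["position"]); M=R.from_rotvec(s["ee_rot"]).as_matrix(); print(M.round(3))
a=save("wrist","w3");b=get_image("top");c=get_image("side")
for c_,t,z in(("top","flange",.119),("top","dial",.12),("top","tongue_tip",.114),("side","flange",.119),("side","dial",.12),("side","tongue_tip",.114)):
    for r in landmark_of(t,c_)[:1]: print(c_,t,round(r["conf"],2),np.round(r["at"],3),onz(c_,r["at"],z).round(4))
bb=cv2.resize(b[130:290,240:440],(800,640))[:600]; cc=cv2.resize(c[90:240,200:360],None,fx=4,fy=4)
cv2.imwrite("pics/t3.png",cv2.resize(np.hstack([bb,cc]),(800,334))[:,:,::-1])
```

```text
[ 0.6010223  -0.16695888  0.20354835]
[[ 0.121  0.993 -0.   ]
 [ 0.993 -0.121  0.001]
 [ 0.001 -0.    -1.   ]]
top flange 0.96 [0.508 0.531] [ 0.5594 -0.0195  0.119 ]
top dial 0.97 [0.492 0.662] [ 0.573  -0.1699  0.12  ]
top tongue_tip 0.92 [0.579 0.659] [ 0.4979 -0.1666  0.114 ]
side flange 0.82 [0.417 0.488] [ 0.5627 -0.028   0.119 ]
side dial 0.71 [0.319 0.485] [ 0.5726 -0.1758  0.12  ]
side tongue_tip 0.83 [0.329 0.551] [ 0.4859 -0.1698  0.114 ]
```

View pics/t3.png

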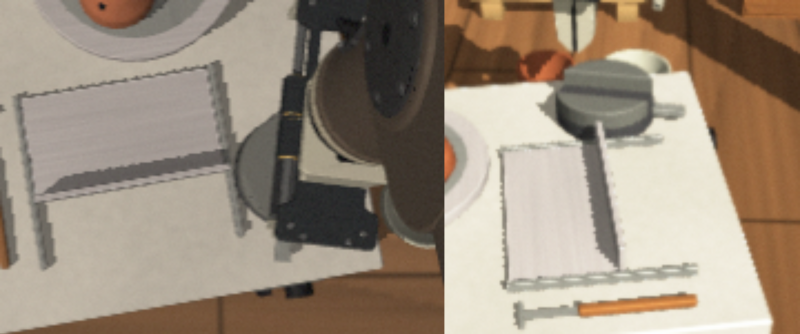

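jog_arm:
  plan:
    - {"offset": [-0.047,0.005,0.1],"fingers": -1,"twist": [0,0,-0.006]}
    - {"offset": [-0.047,0.005,0.25],"fingers": -1,"twist": [0,0,-0.006]}
    - {"offset": [-0.047,0.005,0.35],"fingers": -1,"twist": [0,0,-0.006]}
    - {"offset": [-0.047,0.005,0.41],"fingers": -1,"twist": [0,0,-0.006]}
    - {"offset": [-0.047,0.005,0.41],"fingers": -1,"twist": [0,0,-0.006]}

```text
clock: 7.58
position: [0.6004, -0.1746, 0.1421]
ee_rot: [-2.312, -2.126, 0.001]
force: [-0.0, 1.0, -0.3]
width: 0.005
gripper_force: 0.0
```

```bash
cat > path.py <<'E'
from h import *
import sys
s=observe(); p=s["position"]; M=R.from_rotvec(s["ee_rot"]).as_matrix(); a=np.arctan2(M[1,1],M[0,1]); print(p,a)
yaw=.154; D=np.array([.572,-.171]); lag=float(sys.argv[1]); 
for th in map(float,sys.argv[2:]):
    g=yaw-th; u=np.array([np.cos(g),np.sin(g)]); v=np.array([u[1],-u[0]])
    d=D+.030*u+lag*v-p[:2]; dt=M[:2,:2].T@d
    print(th,(dt/.15).round(3),"twist",round(-(g-a)/(2*np.pi),4))
E
python3 path.py .012 .25 .4 .55 .7 .85 1.0 1.15 1.3 1.45 1.571; python3 -c "
from h import *
save('side','s4')
a=cv2.imread('pics/s4.png')[90:240,200:360]; cv2.imwrite('pics/s4c.png',cv2.resize(a,None,fx=4,fy=4))"
```

```text
[ 0.60044749 -0.17464028  0.14208204] -0.08363225118984396
0.25 [-0.074  0.008] twist 0.002
0.4 [-0.103 -0.007] twist 0.0258
0.55 [-0.129 -0.025] twist 0.0497
0.7 [-0.152 -0.048] twist 0.0736
0.85 [-0.172 -0.073] twist 0.0975
1.0 [-0.188 -0.102] twist 0.1213
1.15 [-0.199 -0.132] twist 0.1452
1.3 [-0.205 -0.164] twist 0.1691
1.45 [-0.207 -0.196] twist 0.193
1.571 [-0.205 -0.222] twist 0.2122
```

View pics/s4c.png

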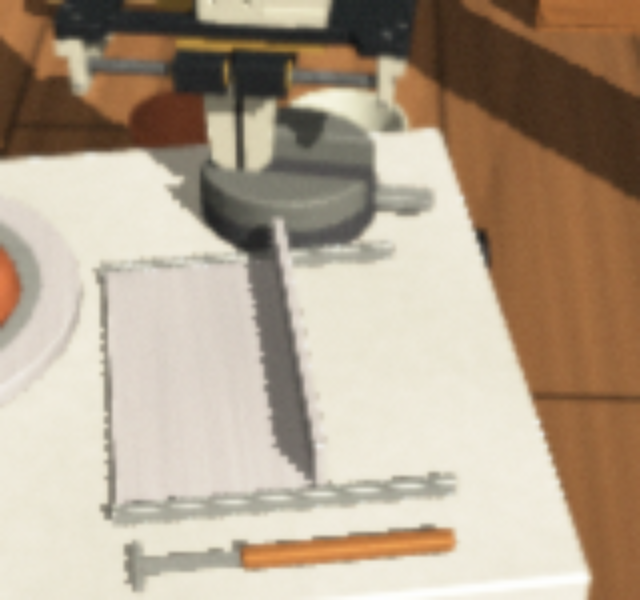

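The closed fingertips (240,150) sit in the slot behind the near cheek, with no contact force. Next I'll turn the dial.

jog_arm:
  plan:
    - {"offset": [-0.04,0.008,0],"fingers": -1,"twist": [0,0,0.002]}
    - {"offset": [-0.074,0.008,0],"fingers": -1,"twist": [0,0,0.002]}
    - {"offset": [-0.103,-0.007,0],"fingers": -1,"twist": [0,0,0.026]}
    - {"offset": [-0.129,-0.025,0],"fingers": -1,"twist": [0,0,0.05]}
    - {"offset": [-0.152,-0.048,0],"fingers": -1,"twist": [0,0,0.074]}
    - {"offset": [-0.172,-0.073,0],"fingers": -1,"twist": [0,0,0.098]}
    - {"offset": [-0.188,-0.102,0],"fingers": -1,"twist": [0,0,0.121]}
    - {"offset": [-0.188,-0.102,0],"fingers": -1,"twist": [0,0,0.121]}

```text
clock: 8.62
position: [0.5845, -0.2002, 0.1432]
ee_rot: [-2.937, -1.115, -0.005]
force: [3.3, 4.7, -1.3]
width: 0.007
gripper_force: 2.7
```

```bash
python3 path.py .012 1.15 1.3 1.45 1.571;python3 path.py .016 1.571; python3 -c "
from h import *
print(observe()['joints'].round(2))
save('side','s5')
a=cv2.imread('pics/s5.png')[90:240,200:360]; cv2.imwrite('pics/s5c.png',cv2.resize(a,None,fx=4,fy=4))"
```

```text
[ 0.58446348 -0.20021148  0.14322976] -0.8450840947340209
1.15 [-0.042 -0.015] twist 0.024
1.3 [-0.069 -0.034] twist 0.0479
1.45 [-0.092 -0.056] twist 0.0718
1.571 [-0.108 -0.076] twist 0.091
[ 0.58446348 -0.20021148  0.14322976] -0.8450840947340209
1.571 [-0.131 -0.09 ] twist 0.091
[ 0.34  0.52 -0.14  1.7   0.09  0.92 -0.68]
```

View pics/s5c.png

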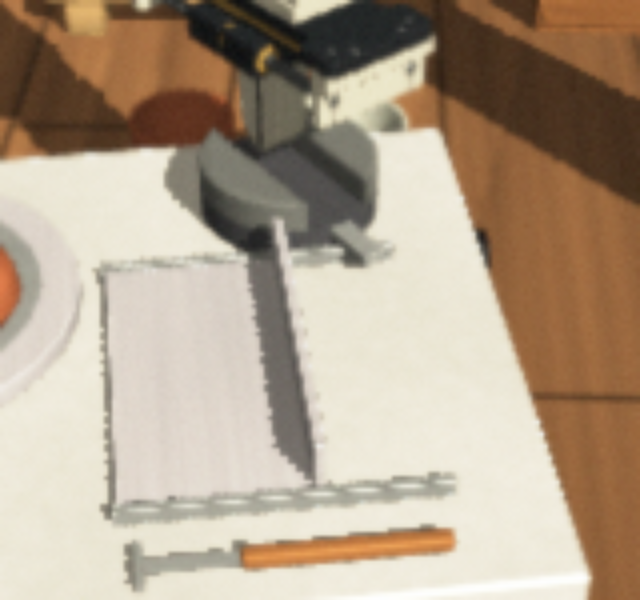

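The dial has turned roughly 0.9 rad and the tongue has swung toward the flange. Continuing.

jog_arm:
  plan:
    - {"offset": [-0.042,-0.015,0],"fingers": -1,"twist": [0,0,0.024]}
    - {"offset": [-0.069,-0.034,0],"fingers": -1,"twist": [0,0,0.048]}
    - {"offset": [-0.092,-0.056,0],"fingers": -1,"twist": [0,0,0.072]}
    - {"offset": [-0.108,-0.076,0],"fingers": -1,"twist": [0,0,0.091]}
    - {"offset": [-0.12,-0.083,0],"fingers": -1,"twist": [0,0,0.091]}
    - {"offset": [-0.12,-0.083,0],"fingers": -1,"twist": [0,0,0.091]}

```text
clock: 9.43
position: [0.5693, -0.2026, 0.144]
ee_rot: [3.13, 0.248, 0.024]
force: [25.8, 2.4, -17.1]
width: 0.007
gripper_force: 12.9
```

```bash
python3 path.py .016 1.571; python3 -c "
from h import *
save('side','s6')
a=cv2.imread('pics/s6.png')[90:240,200:360]; cv2.imwrite('pics/s6c.png',cv2.resize(a,None,fx=4,fy=4))"
```

```text
[ 0.56932924 -0.20259428  0.14395671] -1.4125756858599217
1.571 [-0.057 -0.006] twist 0.0007
```

View pics/s6c.png

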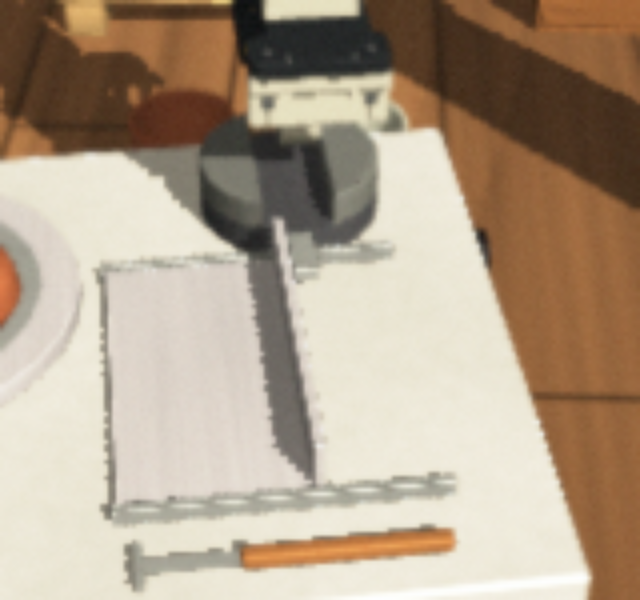

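jog_arm:
  plan:
    - {"offset": [-0.02,0,0],"fingers": -1,"twist": [0,0,0]}
    - {"offset": [-0.02,0,0],"fingers": -1,"twist": [0,0,0]}

```text
clock: 9.72
position: [0.5691, -0.2026, 0.1442]
ee_rot: [3.13, 0.25, 0.031]
force: [35.3, 2.5, -25.1]
width: 0.003
gripper_force: 17.6
```

jog_arm:
  plan:
    - {"offset": [0.07,0,0],"fingers": -1,"twist": [0,0,0]}
    - {"offset": [0.07,0,0],"fingers": -1,"twist": [0,0,0]}
    - {"offset": [0.07,0,-0.3],"fingers": -1,"twist": [0,0,0]}
    - {"offset": [0.07,0,-0.7],"fingers": -1,"twist": [0,0,0]}
    - {"offset": [0.0,0.4,-0.9],"fingers": -1,"twist": [0,0,0]}
    - {"offset": [-0.3,0.8,-0.9],"fingers": -1,"twist": [0,0,0]}
    - {"offset": [-0.5,1,-0.9],"fingers": -1,"twist": [0,0,0]}
    - {"offset": [-0.5,1,-0.9],"fingers": -1,"twist": [0,0,0]}
    - {"offset": [-0.5,1,-0.9],"fingers": -1,"twist": [0,0,0]}

```text
clock: 10.85
position: [0.5067, -0.3644, 0.2775]
ee_rot: [-3.132, -0.241, 0.0]
force: [0.8, 0.9, -0.8]
width: 0.004
gripper_force: 0.0
```

Run:
```python
from h import *
b=save("top","t7");c=get_image("side")
o=np.array([.623,-.047]);X=np.array([np.cos(.154),np.sin(.154)]);Y=np.array([-X[1],X[0]])
for c_ in("top","side"):
  for t,z in(("flange",.119),("dial",.12),("tongue_tip",.114)):
    for r in landmark_of(t,c_)[:1]:
        q=onz(c_,r["at"],z)[:2]-o; print(c_,t,round(r["conf"],2),(q@X).round(4),(q@Y).round(4))
bb=cv2.resize(b[150:260,270:420],(800,587),interpolation=cv2.INTER_CUBIC)
cv2.imwrite("pics/t7c.png",bb[:,:,::-1])
```

```text
top flange 0.82 -0.06 0.039
top dial 0.7 -0.1179 -0.2163
top tongue_tip 0.88 -0.0609 -0.0312
side flange 0.75 -0.0579 0.0286
side dial 0.74 -0.0663 -0.123
side tongue_tip 0.57 -0.0658 -0.0278
```

View pics/t7c.png

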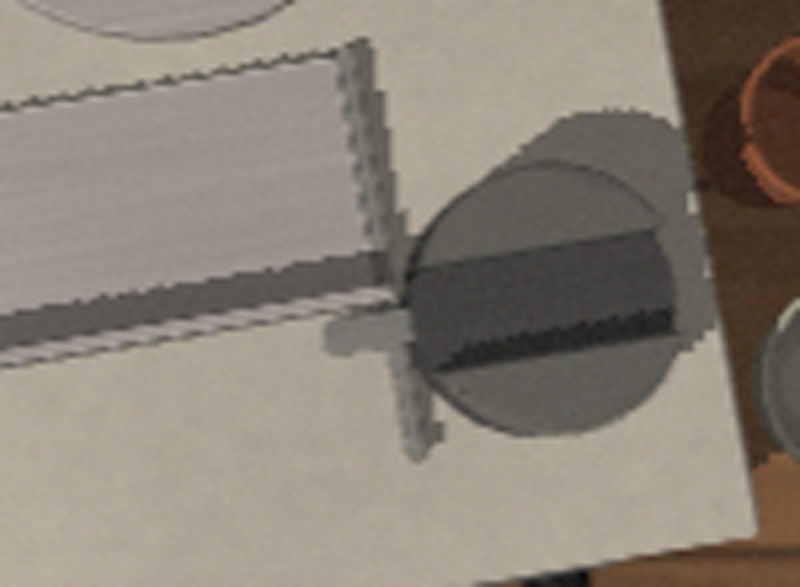

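The picture shows the cover fully shut. The tongue (330–410, 330) lies just in front of the flange, and the slot edge from (410,270) to (660,230) runs parallel to the flange, so the dial is at its stop.

```bash
python3 -c "
from cell import *
print(sign_off())"
```

```text
the job is handed in; nothing more can be done
None
```

The cover is pushed fully shut and the dial is turned clockwise to its stop with its tongue locked in front of the flange; the job was handed in at about 11 s with the arm clear and no contact with the pots or tools.

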